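# Change an air manifold over to its spare line

## Task

Change the bench air manifold over to its other line: push the handle of the valve that is open round until it is fully shut, then, with both valves shut, hold the vent button right down for two seconds to bleed the header and let it come back up, and only then swing the handle of the other valve until it is fully open. A handle in line with its pipe is open, square across it is shut; bring each right up to its stop without forcing it, never have both valves open together, and leave the white bottle, the beaker and the petri dish standing where they are.

Things in the scene. Friction and masses are not known exactly. Their poses are not given: they have to be found in the camera images.
- manifold: fixed bench manifold: dark plate 170 x 290 x 8 mm, on it an aluminium header block 40 x 230 mm centred at x -50 mm, top 54 mm; gauge at its -y end (to y -176 mm), hose barb at +y. Origin on the bench; x away from the robot along the pipes, y left, z up. Two like valves behind the header, stems at x +10, y +90 and -90 mm; which is on which side varies.
- valve_a (a joint): valve a, the line in use, which starts open or nearly so (1.2 to 1.571). 0 = fully shut: handle square across the pipe, pointing to the manifold's +y, on its hard stop. 1.571 = fully open: handle in line with the pipe, pointing to the manifold's -x over the header, on its hard stop. Grows anticlockwise from above. Takes about 3 N at the grip (0.2 N m), stays where left; over 60 N is forcing it.
- valve_b (a joint): valve b, the spare line, the same in looks, which starts shut (0 to 0.04). 0 = fully shut: handle square across the pipe, pointing to the manifold's +y, on its hard stop. 1.571 = fully open: handle in line with the pipe, pointing to the manifold's -x over the header, on its hard stop. Grows anticlockwise from above. Takes about 3 N at the grip (0.2 N m), stays where left; over 60 N is forcing it.
- valve_a_grip (a point): valve a: middle of the handle's white grip sleeve, 75 mm from the stem axis, 96 mm above the bench. Sleeve: bar 60 mm long (40 to 100 mm from the stem), 16 wide, 14 tall (z 89 to 103 mm). Site y points outward along the handle, x lies across it. Clear below it down to the header block (top 54 mm).
- valve_a_stem (a point): valve a: point on the stem axis at handle height, 96 mm above the bench; fixed; x along the pipe away from the header (manifold's axes). The stem nut is 22 mm across, top at 90 mm.
- valve_b_grip (a point): valve b: middle of the handle's white grip sleeve, 75 mm from the stem axis, 96 mm above the bench. Sleeve: bar 60 mm long (40 to 100 mm from the stem), 16 wide, 14 tall (z 89 to 103 mm). Site y points outward along the handle, x lies across it. Clear below it down to the header block (top 54 mm).
- valve_b_stem (a point): valve b: point on the stem axis at handle height, 96 mm above the bench; fixed; x along the pipe away from the header (manifold's axes). The stem nut is 22 mm across, top at 90 mm.
- vent (a joint): travel of the vent button in m: 0 = up, 0.008 = right down on its stop; spring return, 5 N when right down. From 0.006 it vents.
- vent_top (a point): centre of the top of the round steel vent button (24 mm across), in a dark round housing on top of the header midway between the valves; pressed straight down.
- white_bottle: bystander: white screw-top bottle 53 mm across, 87 mm tall, loose, on the bench at the right of the manifold; origin under its centre.
- beaker: bystander: clear beaker 57 mm across, 72 mm tall, loose, on the bench at the left of the manifold; origin under its centre.
- petri_dish: bystander: clear lidded dish 59 mm across, 14 mm tall, loose, on the bench behind the left valve; origin under its centre.
- valve_a_base: fixed brass body of valve a with its pipe and handle; origin on the bench, under the pipe, 10 mm nearer the header than the stem; x along the pipe away from the header.
- valve_b_base: fixed brass body of valve b with its pipe and handle; origin on the bench, under the pipe, 10 mm nearer the header than the stem; x along the pipe away from the header.

How it is judged:
By the outcome, as a careful person would: the job done as asked, in the order asked, and still so for the second after the job is handed in, with the robot touching nothing.
It also fails if it takes over 59 s, if anything falls off the work surface, if the arm or the gripper's body presses on something with over 40 N, if the wrist force passes 120 N, or if a joint passes its speed limit or range.

## Robot

A 6-joint arm with a two-finger parallel gripper is mounted at the origin on a cart in front of the work surface, level with it; the furniture and walls round the work are solid. World frame = base frame: x ahead of the robot, y to its left, z up, the work surface at z = 0. Lengths are in m, angles in rad, forces in N, time in s.
With the tool pointing down it reaches from about 0.35 to 0.85 m from the base axis. Payload 8.1 kg.
Tool frame: the origin (TCP) lies midway between the tips of the shut fingers; the grasp point (between the pads) lies 19 mm behind it (robot.grip_point_offset is the distance from the TCP to the grasp point, in m); z points along the fingers, y is the line along which they close (so a half turn about z gives the same grasp; the last joint's range is limited). The gripper opens to 93 mm and grips with 3 to 60 N. Pads are 15 mm wide; open, the fingers measure 128 mm over their backs; the gripper's body (75 mm by 188 mm) begins 65 mm behind the grasp point.
Start: joints at [1.095, 0.13, 1.488, -0, 1.523, -0.085], TCP at [0.229, 0.555, 0.219] pointing down, gripper open.
Joint ranges: [-2.96, 2.96], [-0.89, 2.26], [0.02, 2.5], [-1.34, 4.48], [0, 2.73], [-2.66, 2.66]. Speed limits (rad/s): [2.39, 2.39, 2.79, 3.14, 3.14, 3.14].

## Interface

Orientations are given as a rotation vector (axis times angle).
In Python, from plant import robot, read_camera, job gives the robot as it stands.
- The arm moves only by the shell command python3 -m inch 'ROWS' [FORCE]. ROWS is JSON, one flat list of numbers, 5 for each row, row after row: the shift along the world's x, y, z in mm, then the turn about the world's z in degrees, then the opening in per cent of the stroke, from 0 (shut) to 100 (fully open). In form: [dx, dy, dz, yaw, hand, dx, dy, dz, yaw, hand, ...]. A call has 1 to 10 rows; each row is the pose to reach, as a shift and turn from the pose commanded when the call began; what a row does not reach only later rows make up. A row lasts 1/12 s, in which the tool goes at most 41.7 mm and 7.16 degrees, less where a joint would pass 70% of its speed; a pose out of reach is approached as far as the arm can. A call with a gripper value outside its range is refused whole. The fingers move at their own pace and stop on an object; FORCE is the grip in N (left out, the last holds). Time passes only in rows, so rows that repeat a pose let the fingers close. It gives the time, the measured TCP pose, the force, the opening and the grip force at its end, in the units of the state.
- robot.read_state(): the state, without advancing time (a new reading comes with each control period).
- read_camera(name): name is "side" or "top" or "wrist"; returns a dict with "image" (480x640x3 uint8, blue, green, red), "K" (3x3 intrinsics, pixels), "extrinsics" (4x4, takes a point from world to camera coordinates); the wrist camera has in their place "mount" (4x4, takes a point from camera to tool coordinates, whose origin is the TCP and whose axes are the flange's). Camera axes: x right, y down, z forward; pixel columns grow to the right and rows downward; lengths in m; the calibration is good to about 2 mm. A picture is of the moment at which its call begins: read the wrist's pose just before it. There is no depth.
- job.close_job(): hands the job in; it is judged then, once.
The state is a dict: "t": time; "q": joint angles; "dq": joint speeds; "joint_torque": joint torques, N m; "tool_pos": TCP position; "orientation": TCP orientation; "force": force on the tool from outside, world axes, zero at the start; "wrist_torque": the same for the moment, N m; "opening": finger opening in m; "gripper_force": force on a finger pad.
Only numpy, scipy, OpenCV 4.12 (cv2) and the standard library are available. Lean on these libraries where they do the work, as an engineer would, in place of code of your own. Each camera call takes 0.05 s, during which the arm holds its last target. There are 200 camera calls.

## Working session

There is one attempt and no reset: what is moved stays moved. The work goes in short steps, Python scripts to look and compute and a shell command to move; the robot and the scene stay as the last step left them, time stands still between calls to the robot, and variables do not carry over. Pictures are saved under pics/ and viewed, at most 10 in all, crops included, and the job is handed in when it is done.

```bash
mkdir -p pics; python3 - <<'E'
from plant import robot, read_camera
import cv2,numpy as np
for n in("top","side"):
    c=read_camera(n); cv2.imwrite(f"pics/{n}0.png",c["image"]); print(n,c["K"].round(1).tolist(),c["extrinsics"].round(4).tolist())
s=robot.read_state(); print(s)
E
```

```text
top [[624.1, 0.0, 328.8], [0.0, 624.1, 240.1], [0.0, 0.0, 1.0]] [[-0.0259, -0.9997, -0.005, 0.1692], [-0.9965, 0.0262, -0.08, 0.5704], [0.0801, 0.0029, -0.9968, 1.5514], [0.0, 0.0, 0.0, 1.0]]
side [[617.5, 0.0, 305.1], [0.0, 617.5, 245.0], [0.0, 0.0, 1.0]] [[0.9241, -0.3815, 0.0237, -0.4342], [-0.2022, -0.5405, -0.8167, 0.2722], [0.3244, 0.7499, -0.5766, 0.9418], [0.0, 0.0, 0.0, 1.0]]
{'t': 0.1, 'q': array([ 1.09462196e+00,  1.31067547e-01,  1.48914066e+00, -6.10767315e-06,
        1.52298916e+00, -8.54349911e-02]), 'dq': array([ 0.00096181, -0.00102906, -0.00276019,  0.00011726, -0.00011828,
        0.00011937]), 'joint_torque': array([ 6.62559105e-04, -5.61339319e+01, -4.93096733e+01,  7.70071498e-02,
        2.90449045e-02, -8.91262266e-05]), 'tool_pos': array([0.22829651, 0.55433481, 0.21771947]), 'orientation': array([-6.09789040e-01, -3.08139557e+00,  2.42425441e-03]), 'force': array([-0.64123716,  0.39603924, -0.51467752]), 'wrist_torque': array([-0.00409194,  0.00910707, -0.06572811]), 'gripper_force': 0.0, 'opening': 0.09281728472635667}
```

View pics/top0.png

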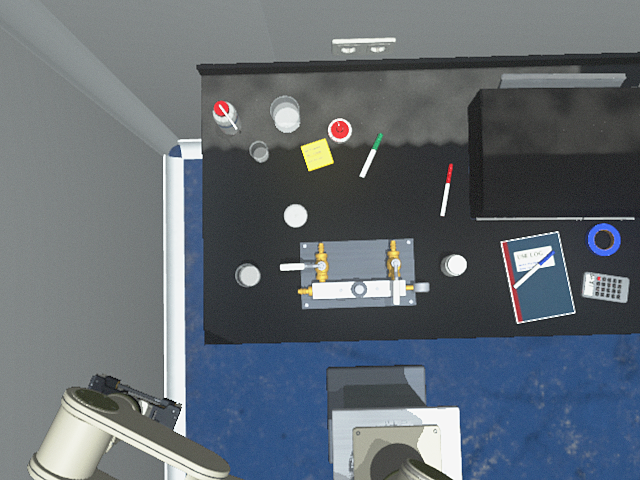

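View pics/side0.png

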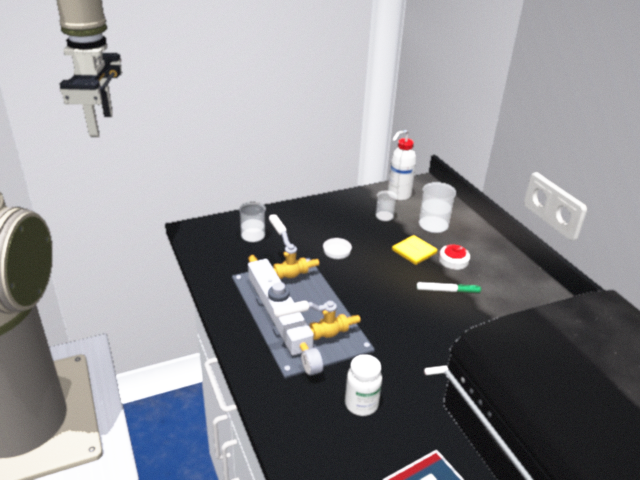

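Top view: the right (-y) valve's handle (397,285) points at the robot, so it is open and is valve a. The left valve's handle (295,267) points to +y, so it is shut and is valve b. The vent is at (359,289), and the bottles and dish are clear. I'll zoom in to measure.

```bash
cat > h.py <<'E'
import numpy as np
def px2w(c,u,v,z):
    K,E=c["K"],c["extrinsics"]; R,t=E[:3,:3],E[:3,3]
    o=-R.T@t; d=R.T@np.linalg.inv(K)@np.array([u,v,1.]); return o+d*(z-o[2])/d[2]
E
python3 - <<'E'
from plant import robot, read_camera
import cv2,numpy as np
c=read_camera("top"); cv2.imwrite("pics/top1.png",cv2.resize(c["image"][225:325,270:430],None,fx=5,fy=5,interpolation=cv2.INTER_CUBIC))
E
```

```text
(no output)
```

View pics/top1.png

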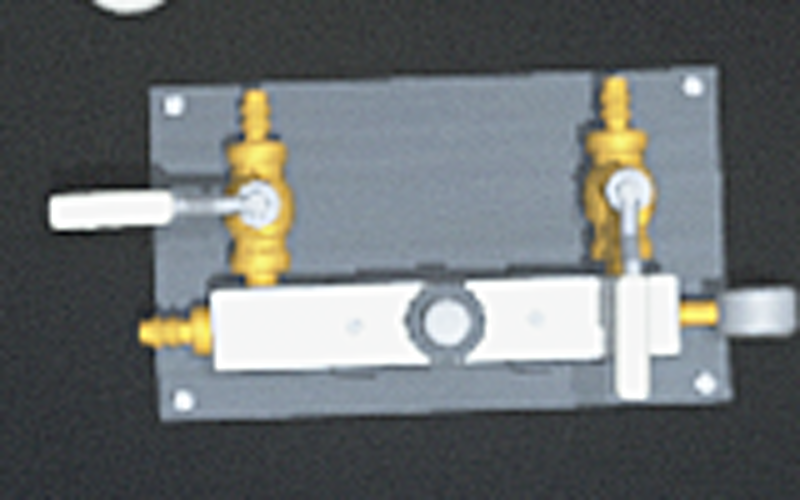

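Enlarged (5x) view: stem b (257,203), grip b (110,210), stem a (629,190), grip a (632,337), vent (447,321). Plate corners are (150,87), (717,67), (732,400), (162,420).

```bash
python3 - <<'E'
from plant import robot, read_camera
from h import *
c=read_camera("top")
P={}
for n,u,v,z in [("sb",257,203,.098),("gb",110,210,.103),("sa",629,190,.098),("ga",632,337,.103),("vent",447,321,.075),("c1",150,87,.008),("c2",717,67,.008),("c3",732,400,.008),("c4",162,420,.008),
 ("bottle",0,0,.087),("beaker",0,0,.072)]:
    if n=="bottle":uv=(454,265)
    elif n=="beaker":uv=(247,275)
    else: uv=(269.5+(u+.5)/5,224.5+(v+.5)/5)
    P[n]=px2w(c,*uv,z); print(n,P[n].round(4))
o=(P["c1"]+P["c2"]+P["c3"]+P["c4"])/4; print("origin",o)
for a,b in(("c2","c1"),("c3","c4"),("sa","sb"),("sb","gb"),("sa","ga")):
    d=P[b]-P[a]; print(a,b,np.degrees(np.arctan2(d[1],d[0])).round(2),np.linalg.norm(d).round(4))
s=robot.read_state(); from scipy.spatial.transform import Rotation as R
print(s["tool_pos"],R.from_rotvec(s["orientation"]).as_matrix().round(3).tolist())
E
```

```text
sb [0.5088 0.1743 0.098 ]
gb [0.507  0.2445 0.103 ]
sa [ 0.5103 -0.004   0.098 ]
ga [ 0.4402 -0.0025  0.103 ]
vent [0.4501 0.084  0.075 ]
c1 [0.5729 0.2288 0.008 ]
c2 [ 0.5755 -0.0602  0.008 ]
c3 [ 0.4067 -0.0615  0.008 ]
c4 [0.404  0.2265 0.008 ]
bottle [ 0.5013 -0.146   0.087 ]
beaker [0.4906 0.3555 0.072 ]
origin [0.48978761 0.08341751 0.008     ]
c2 c1 90.52 0.289
c3 c4 90.52 0.2881
sa sb 90.51 0.1783
sb gb 91.4 0.0704
sa ga 178.78 0.0703
[0.22835983 0.5544704  0.21801128] [[-0.925, 0.381, -0.001], [0.381, 0.925, -0.001], [0.0, -0.001, -1.0]]
```

```bash
python3 -m inch '[104,-278,0,11,32, 104,-278,0,11,32, 104,-278,0,11,32, 104,-278,0,11,32, 104,-278,0,11,32, 104,-278,0,11,32, 104,-278,0,11,32, 104,-278,0,11,32]'; python3 -m inch '[103,-278,-20,11.4,32, 103,-278,-20,11.4,32, 103,-278,-20,11.4,32, 103,-278,-20,11.4,32, 103,-278,-20,11.4,32, 103,-278,-20,11.4,32, 103,-278,-20,11.4,32, 103,-278,-20,11.4,32, 103,-278,-20,11.4,32, 103,-278,-20,11.4,32]'
python3 - <<'E'
from plant import robot, read_camera
import cv2,numpy as np
from scipy.spatial.transform import Rotation as R
s=robot.read_state(); c=read_camera("wrist"); im=c["image"]
M=R.from_rotvec(s["orientation"]).as_matrix(); print(s["tool_pos"],M.round(3).tolist(),s["force"])
Mi=np.linalg.inv(c["mount"])
def proj(p):
    q=Mi@np.r_[M.T@(np.array(p)-s["tool_pos"]),1]; u=c["K"]@q[:3]; return u[:2]/u[2]
for p in([.510,-.004,.096],[.435,-.002,.103],[.410,-.0015,.103],[.45,.084,.075],[.509,.174,.096]):
    u=proj(p); print(p,u.round(0)); 
    if (abs(u)<2000).all(): cv2.circle(im,tuple(int(x) for x in u),4,(0,0,255),1)
cv2.imwrite("pics/w0.png",im)
E
```

```text
t: 0.87
tool_pos: [0.3343, 0.2718, 0.2186]
orientation: [0.318, 3.124, -0.003]
force: [-0.5, -0.4, -0.3]
opening: 0.0446
gripper_force: 0.0
t: 1.7
tool_pos: [0.4354, -0.0016, 0.1983]
orientation: [-0.004, -3.141, -0.001]
force: [-0.7, 0.7, 0.1]
opening: 0.0295
gripper_force: 0.0
[ 0.435372   -0.00156502  0.19833506] [[-1.0, 0.002, -0.001], [0.002, 1.0, 0.001], [0.001, 0.001, -1.0]] [-0.73962199  0.68502642  0.05455936]
[0.51, -0.004, 0.096] [318. 344.]
[0.435, -0.002, 0.103] [320. 241.]
[0.41, -0.0015, 0.103] [321. 202.]
[0.45, 0.084, 0.075] [443. 251.]
[0.509, 0.174, 0.096] [576. 341.]
```

View pics/w0.png

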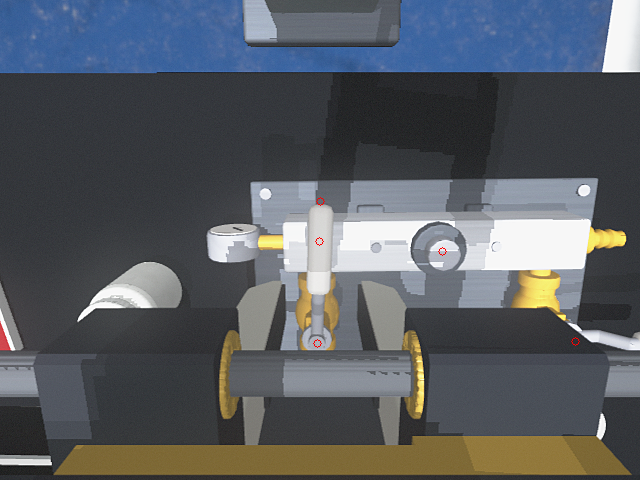

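Wrist view: the handle sleeve (320,250), stem (317,343) and vent (443,250) all sit on the projected marks. Straddling handle a.

```bash
python3 -m inch '[0,0,-40,0,32, 0,0,-80,0,32, 0,0,-105,0,32, 0,0,-120,0,32, 0,0,-120,0,32, 0,0,-120,0,32]'
python3 - <<'E'
import numpy as np
s=np.array([510,-4]);g0=np.array([435.4,-1.6])
for a in range(0,96,7):
    t=np.radians(178.2-a); p=s+75*np.array([np.cos(t),np.sin(t)]); print(a,(p-g0).round(1))
E
```

```text
t: 2.25
tool_pos: [0.4347, 0.0003, 0.0784]
orientation: [0.004, -3.14, -0.001]
force: [-0.6, -0.1, -0.1]
opening: 0.0299
gripper_force: 0.0
0 [-0.4 -0. ]
7 [0.5 9.1]
14 [ 2.4 18. ]
21 [ 5.5 26.7]
28 [ 9.5 34.9]
35 [14.5 42.5]
42 [20.5 49.5]
49 [27.2 55.7]
56 [34.6 61.1]
63 [42.7 65.5]
70 [51.2 68.8]
77 [60.  71.2]
84 [69.1 72.4]
91 [78.3 72.5]
```

```bash
python3 -m inch '[0,5,0,-3,32, 0.5,9,0,-7,32, 2.5,18,0,-14,32, 5.5,27,0,-21,32, 9.5,35,0,-28,32, 14.5,42.5,0,-35,32, 20.5,49.5,0,-42,32, 27,56,0,-49,32, 34.5,61,0,-56,32, 38.5,63,0,-60,32]'; python3 -m inch '[4,2.5,0,-3,32, 12.5,6,0,-10,32, 21.5,8,0,-17,32, 26,9,0,-20,32, 26,9,0,-20,32, 26,9,0,-20,32]'
```

```text
t: 3.08
tool_pos: [0.4758, 0.0628, 0.0811]
orientation: [1.577, 2.714, 0.002]
force: [-2.2, -3.0, 1.1]
opening: 0.0297
gripper_force: 1.3
t: 3.58
tool_pos: [0.5012, 0.0715, 0.0805]
orientation: [2.014, 2.408, 0.003]
force: [0.8, -0.0, 0.3]
opening: 0.0298
gripper_force: 0.0
```

```bash
python3 -m inch '[4,0.5,0,-4,32, 8,0.5,0,-8,32, 10,0.5,0,-10,32, 11,0.5,0,-10,32, 12,0.5,0,-10,32, 12,0.5,0,-10,32]'; python3 -m inch '[0.5,0,0,0,32, 1,0,0,0,32, 1.5,0,0,0,32, 1.5,0,0,0,32]'
```

```text
t: 4.08
tool_pos: [0.5122, 0.0715, 0.0792]
orientation: [2.218, 2.224, 0.001]
force: [-1.6, 0.2, 1.0]
opening: 0.0298
gripper_force: 0.7
t: 4.42
tool_pos: [0.5135, 0.0713, 0.0786]
orientation: [-2.221, -2.222, 0.0]
force: [-3.1, 0.6, 2.3]
opening: 0.0295
gripper_force: 1.1
```

```bash
python3 -m inch '[0.5,0,0,0,32, 1,0,0,0,32, 1.5,0,0,0,32, 1.5,0,0,0,32]';python3 -m inch '[0.5,0,0,0,32, 1,0,0,0,32, 1.5,0,0,0,32, 1.5,0,0,0,32]'
```

```text
t: 4.75
tool_pos: [0.515, 0.0714, 0.0785]
orientation: [-2.221, -2.221, 0.0]
force: [-3.1, 0.9, 1.2]
opening: 0.0297
gripper_force: 1.1
t: 5.08
tool_pos: [0.5165, 0.0713, 0.0785]
orientation: [-2.221, -2.222, 0.0]
force: [-2.6, 1.3, 0.7]
opening: 0.0302
gripper_force: 1.1
```

Still friction force only, so not at the stop yet. Continuing.

```bash
python3 -m inch '[0.5,0,0,0,32, 1,0,0,0,32, 1.5,0,0,0,32, 1.5,0,0,0,32]';python3 -m inch '[0.5,0,0,0,32, 1,0,0,0,32, 1,0,0,0,32]'
```

```text
t: 5.42
tool_pos: [0.518, 0.0712, 0.0785]
orientation: [-2.221, -2.222, 0.0]
force: [-1.7, 2.1, -0.7]
opening: 0.0298
gripper_force: 1.1
t: 5.67
tool_pos: [0.5182, 0.0712, 0.0784]
orientation: [-2.22, -2.221, 0.002]
force: [-6.9, 1.6, 2.2]
opening: 0.0302
gripper_force: 3.4
```

```bash
python3 -m inch '[0.5,0,0,0,32, 0.5,0,0,0,32]';python3 -m inch '[0.5,0,0,0,32, 0.5,0,0,0,32, 0.5,0,0,0,32]'
```

```text
t: 5.83
tool_pos: [0.5183, 0.0713, 0.0784]
orientation: [-2.22, -2.22, 0.003]
force: [-8.7, 1.6, 5.3]
opening: 0.0301
gripper_force: 4.5
t: 6.08
tool_pos: [0.5183, 0.0713, 0.0784]
orientation: [-2.219, -2.22, 0.004]
force: [-10.6, 1.2, 6.7]
opening: 0.03
gripper_force: 5.7
```

Stop found: force rises while the tool stays put. Backing off to centre the gap, lifting, and moving over the vent with fingers shut.

```bash
python3 -m inch '[-4,0,0,0,32, -8.5,0,0,0,32, -8.5,0,0,0,32, -8.5,0,30,0,32, -8.5,0,65,0,32, -8.5,0,65,0,0, -40,7,65,0,0, -70,13,65,0,0, -70,13,65,0,0, -70,13,65,0,0]'
python3 - <<'E'
from plant import robot, read_camera
import cv2,numpy as np
from h import *
s=robot.read_state();print(s["tool_pos"],s["force"],s["opening"])
c=read_camera("side"); cv2.imwrite("pics/s1.png",cv2.resize(c["image"][200:400,200:400],None,fx=3,fy=3,interpolation=cv2.INTER_CUBIC))
E=c["extrinsics"]
for p in([.45,.084,.075],[.509,.0,.1],s["tool_pos"]):
    q=c["K"]@(E[:3,:3]@np.array(p)+E[:3,3]); print(((q[:2]/q[2]-200)*3).round())
c=read_camera("top"); cv2.imwrite("pics/t2.png",cv2.resize(c["image"][225:325,270:430],None,fx=5,fy=5,interpolation=cv2.INTER_CUBIC))
E
```

```text
t: 6.92
tool_pos: [0.4495, 0.0844, 0.1437]
orientation: [2.22, 2.222, 0.001]
force: [-0.6, 0.5, -0.2]
opening: 0.0021
gripper_force: 0.0
[0.44952948 0.08441454 0.14373166] [-0.55066836  0.48105225 -0.17153902] 0.002098206073096776
[234. 260.]
[383. 290.]
[233. 167.]
```

View pics/s1.png

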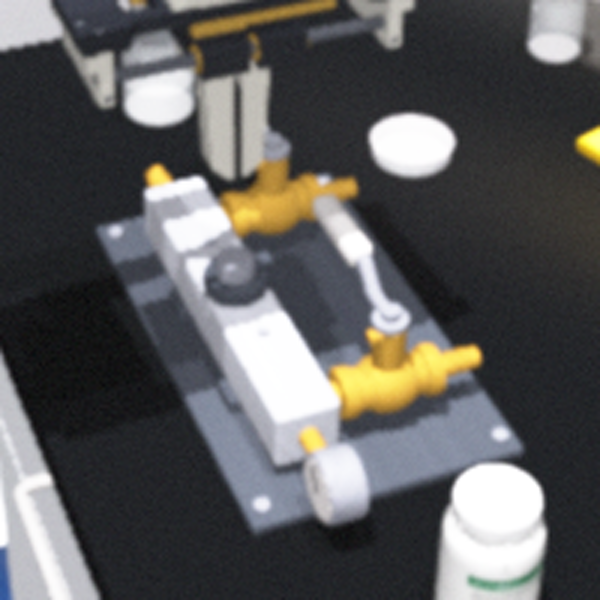

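Side view: handle a (345,230) is square across its pipe, the button top is at (237,262) so about z 0.075, and it stands proud of its housing. The shut fingertips are directly above it. Pressing.

```bash
python3 -m inch '[0.5,-0.4,-30,0,0, 0.5,-0.4,-55,0,0, 0.5,-0.4,-64,0,0, 0.5,-0.4,-64,0,0, 0.5,-0.4,-66,0,0, 0.5,-0.4,-68,0,0, 0.5,-0.4,-70,0,0, 0.5,-0.4,-70,0,0]';  python3 -m inch '[0,0,-1,0,0, 0,0,-2,0,0, 0,0,-3,0,0, 0,0,-3,0,0]'
```

```text
t: 7.68
tool_pos: [0.4518, 0.0839, 0.0748]
orientation: [2.22, 2.22, 0.003]
force: [0.4, -0.6, 3.4]
opening: 0.0005
gripper_force: 1.4
t: 8.02
tool_pos: [0.4515, 0.0839, 0.0713]
orientation: [2.22, 2.221, 0.003]
force: [2.8, -0.3, 4.2]
opening: 0.0006
gripper_force: 2.2
```

```bash
python3 -m inch '[0,0,-1,0,0, 0,0,-2,0,0, 0,0,-2,0,0]'; python3 -m inch '[0,0,-1,0,0, 0,0,-2,0,0, 0,0,-2,0,0]'
```

```text
t: 8.27
tool_pos: [0.4516, 0.0839, 0.0701]
orientation: [2.22, 2.221, 0.002]
force: [-0.3, -1.2, 13.7]
opening: 0.0006
gripper_force: 6.7
t: 8.52
tool_pos: [0.4518, 0.0839, 0.0698]
orientation: [2.22, 2.221, 0.002]
force: [-9.8, -2.6, 31.8]
opening: 0.0005
gripper_force: 15.4
```

On the stop (z 0.070, force rising). Easing slightly and holding for over 2 s.

```bash
for i in 1 2 3; do :; done; python3 -m inch '[0,0,1,0,0, 0,0,1,0,0, 0,0,1,0,0, 0,0,1,0,0, 0,0,1,0,0, 0,0,1,0,0, 0,0,1,0,0, 0,0,1,0,0, 0,0,1,0,0, 0,0,1,0,0]'; python3 -m inch '[0,0,0,0,0, 0,0,0,0,0, 0,0,0,0,0, 0,0,0,0,0, 0,0,0,0,0, 0,0,0,0,0, 0,0,0,0,0, 0,0,0,0,0, 0,0,0,0,0, 0,0,0,0,0]'; python3 -m inch '[0,0,0,0,0, 0,0,0,0,0, 0,0,0,0,0, 0,0,0,0,0, 0,0,0,0,0, 0,0,0,0,0, 0,0,0,0,0, 0,0,0,0,0, 0,0,0,0,0, 0,0,0,0,0]'
```

```text
t: 9.35
tool_pos: [0.4517, 0.0839, 0.07]
orientation: [2.22, 2.221, 0.002]
force: [-4.8, -1.3, 22.7]
opening: 0.0006
gripper_force: 11.3
t: 10.18
tool_pos: [0.4517, 0.0839, 0.07]
orientation: [2.22, 2.221, 0.002]
force: [-3.9, -2.2, 22.6]
opening: 0.0006
gripper_force: 11.3
t: 11.02
tool_pos: [0.4517, 0.0839, 0.0699]
orientation: [2.22, 2.221, 0.002]
force: [-5.5, -0.9, 23.2]
opening: 0.0003
gripper_force: 11.3
```

View pics/t2.png

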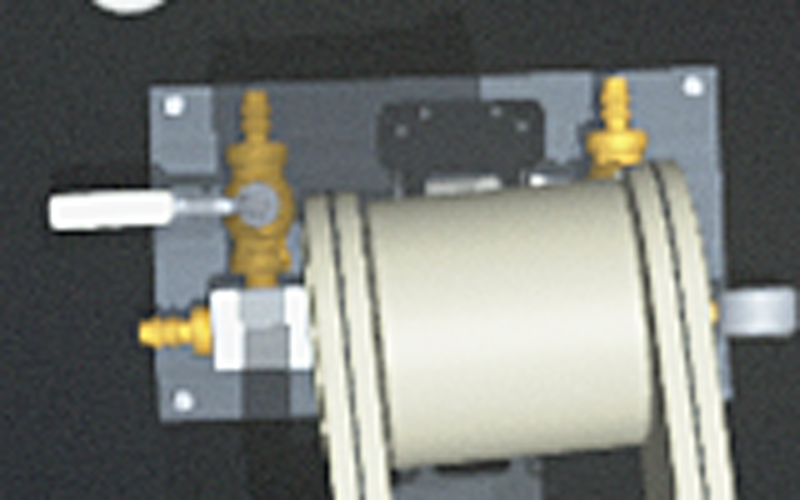

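The arm covers part of this top view; handle b still points +y (110,210). The vent has been held about 2.7 s, so I'm releasing it and moving over handle b.

```bash
python3 -m inch '[0,0,20,0,0, 0,0,50,0,0, 0,0,80,0,0, 18,55,90,0,32, 36,110,90,0,32, 55,165,90,0,32, 55,165,90,0,32, 55,165,90,0,32, 55,165,90,0,32]'
python3 - <<'E'
from plant import robot, read_camera
import cv2,numpy as np
from scipy.spatial.transform import Rotation as R
s=robot.read_state(); c=read_camera("wrist"); im=c["image"]
M=R.from_rotvec(s["orientation"]).as_matrix(); print(s["tool_pos"],M.round(3).tolist(),s["force"])
Mi=np.linalg.inv(c["mount"])
def proj(p):
    q=Mi@np.r_[M.T@(np.array(p)-s["tool_pos"]),1]; u=c["K"]@q[:3]; return u[:2]/u[2]
for p in([.509,.174,.096],[.507,.249,.103],[.5065,.274,.103]):
    u=proj(p); print(p,u.round(0)); 
    if (abs(u)<2000).all(): cv2.circle(im,tuple(int(x) for x in u),4,(0,0,255),1)
cv2.imwrite("pics/w1.png",im)
E
```

```text
t: 11.77
tool_pos: [0.5044, 0.2511, 0.1559]
orientation: [-2.216, -2.224, 0.004]
force: [-0.5, -0.7, -0.2]
opening: 0.029
gripper_force: 0.0
[0.5044228  0.25108575 0.15594412] [[-0.004, 1.0, -0.003], [1.0, 0.004, -0.001], [-0.001, -0.003, -1.0]] [-0.52813589 -0.70264763 -0.15353994]
[0.509, 0.174, 0.096] [328. 384.]
[0.507, 0.249, 0.103] [325. 267.]
[0.5065, 0.274, 0.103] [324. 222.]
```

View pics/w1.png

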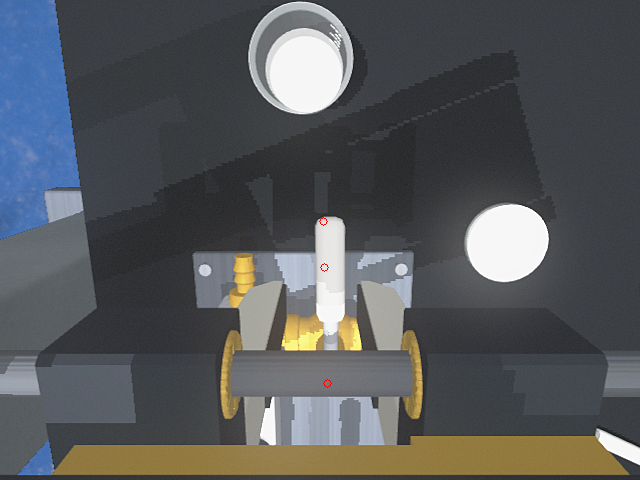

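Wrist view: the sleeve is centred at u≈330, 5 px right of the mark, so grip b is at about x 0.510. Shifting by that much and descending.

```bash
python3 -m inch '[4,-1,0,0,32, 4,-1,-30,0,32, 4,-1,-60,0,32, 4,-1,-76,0,32, 4,-1,-76,0,32, 4,-1,-76,0,32]'
python3 - <<'E'
import numpy as np
s=np.array([510,174.5]);g0=np.array([509,249.5])
for a in range(0,92,7):
    t=np.radians(90.8+a); p=s+75*np.array([np.cos(t),np.sin(t)]); print(a,(p-g0).round(1))
E
```

```text
t: 12.32
tool_pos: [0.5086, 0.246, 0.0809]
orientation: [-2.222, -2.219, 0.004]
force: [-0.3, 0.3, -0.1]
opening: 0.0298
gripper_force: 0.0
0 [-0. -0.]
7 [-9.2 -0.7]
14 [-18.2  -2.5]
21 [-26.9  -5.4]
28 [-35.1  -9.3]
35 [-42.9 -14.2]
42 [-50. -20.]
49 [-56.3 -26.6]
56 [-61.8 -33.9]
63 [-66.3 -41.9]
70 [-69.8 -50.3]
77 [-72.3 -59.2]
84 [-73.7 -68.2]
91 [-74.  -77.4]
```

```bash
python3 -m inch '[-5,1,0,3,32, -9,1,0,7,32, -18,-1,0,14,32, -27,-4,0,21,32, -35,-8,0,28,32, -43,-13,0,35,32, -50,-19,0,42,32, -56,-25.5,0,49,32, -61.5,-33,0,56,32, -64,-37,0,60,32]'; python3 -m inch '[-2,-4,0,3,32, -5.5,-12,0,10,32, -8,-21,0,17,32, -9,-25,0,20,32, -9,-25,0,20,32]'; python3 -m inch '[-1,-6,0,5,32, -1,-12,0,10,32, -1,-13,0,10,32, -1,-14,0,10,32, -1,-14,0,10,32]'
```

```text
t: 13.15
tool_pos: [0.4468, 0.2111, 0.0846]
orientation: [0.802, 3.034, 0.005]
force: [0.5, 3.5, -0.2]
opening: 0.0298
gripper_force: 1.6
t: 13.57
tool_pos: [0.4381, 0.1854, 0.0843]
orientation: [0.271, 3.126, 0.003]
force: [0.0, -0.2, -0.6]
opening: 0.03
gripper_force: 0.0
t: 13.98
tool_pos: [0.4364, 0.1721, 0.0827]
orientation: [0.007, 3.14, 0.001]
force: [0.4, 1.6, 0.2]
opening: 0.0297
gripper_force: 0.9
```

```bash
python3 -m inch '[0,-1,0,0,32, 0,-2,0,0,32, 0,-2,0,0,32]';python3 -m inch '[0,-1,0,0,32, 0,-1.5,0,0,32, 0,-1.5,0,0,32]'; python3 -m inch '[0,-0.5,0,0,32, 0,-1,0,0,32, 0,-1,0,0,32]'
```

```text
t: 14.23
tool_pos: [0.4356, 0.1699, 0.0817]
orientation: [0.001, 3.142, 0.0]
force: [1.0, 2.4, 1.0]
opening: 0.0294
gripper_force: 1.1
t: 14.48
tool_pos: [0.4354, 0.1683, 0.0815]
orientation: [-0.0, -3.141, 0.0]
force: [0.7, 2.2, 1.8]
opening: 0.0299
gripper_force: 1.1
t: 14.73
tool_pos: [0.4353, 0.1673, 0.0815]
orientation: [0.0, -3.141, 0.0]
force: [-1.1, 3.3, 1.5]
opening: 0.03
gripper_force: 1.3
```

```bash
python3 -m inch '[0,-0.5,0,0,32, 0,-1,0,0,32, 0,-1,0,0,32]';python3 -m inch '[0,-0.5,0,0,32, 0,-1,0,0,32, 0,-1,0,0,32]'
```

```text
t: 14.98
tool_pos: [0.4353, 0.1671, 0.0815]
orientation: [0.0, -3.141, -0.002]
force: [-0.9, 7.2, -0.0]
opening: 0.0301
gripper_force: 3.7
t: 15.23
tool_pos: [0.4353, 0.167, 0.0815]
orientation: [0.001, -3.141, -0.005]
force: [-0.8, 12.0, -0.7]
opening: 0.0301
gripper_force: 6.0
```

Stop reached. Backing off, lifting clear, and checking.

```bash
python3 -m inch '[0,5,0,0,32, 0,9.5,0,0,32, 0,9.5,0,0,32, 0,9.5,35,0,32, 0,9.5,75,0,32, 0,9.5,115,0,32, -10,50,130,0,32, -20,90,130,0,32, -30,130,130,0,32, -40,170,130,0,32]'; python3 -m inch '[-40,40,10,0,32, -80,80,20,0,32, -110,110,20,0,32, -130,140,20,0,32, -140,170,20,0,32, -140,170,20,0,32, -140,170,20,0,32]'
python3 - <<'E'
from plant import robot, read_camera
import cv2
s=robot.read_state();print(s["t"],s["tool_pos"],s["force"])
c=read_camera("top"); cv2.imwrite("pics/t3.png",cv2.resize(c["image"][200:330,220:480],None,fx=3,fy=3,interpolation=cv2.INTER_CUBIC))
E
```

```text
t: 16.07
tool_pos: [0.3958, 0.3355, 0.2124]
orientation: [0.002, 3.14, 0.0]
force: [1.3, 0.2, 0.6]
opening: 0.0298
gripper_force: 0.0
t: 16.65
tool_pos: [0.2537, 0.5063, 0.2311]
orientation: [0.007, -3.141, 0.001]
force: [0.7, -1.3, 0.4]
opening: 0.0299
gripper_force: 0.0
16.65 [0.25374748 0.506341   0.23114749] [ 0.71136988 -1.27314744  0.40965605]
```

View pics/t3.png

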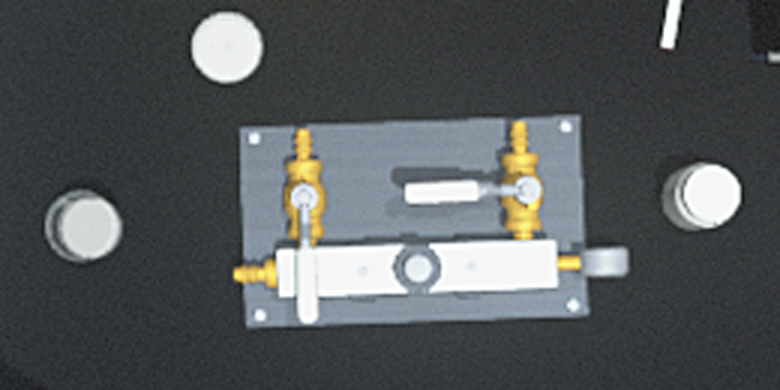

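Final view: handle a (445,191) is square across its pipe, handle b (307,270) is in line over the header, the button is up at (417,267), and the beaker, dish and bottle haven't moved. Handing in.

```bash
python3 -c "
from plant import job
print(job.close_job())"
```

```text
the job is handed in; nothing more can be done
None
```

Changeover done and handed in at about 17 s: valve a was shut to its stop, the vent was held right down for over 2 s and released, then valve b was opened to its stop, and the bottle, beaker and dish are where they were.

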